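# Line up the toiletries by height on the glass ledge

### The arm

A 6-joint arm with a two-finger parallel gripper is mounted at the origin on the work surface. World frame = base frame: x ahead of the robot, y to its left, z up, the work surface at z = 0. Lengths are in m, angles in rad, forces in N, time in s.
With the tool pointing down it reaches from about 0.35 to 0.975 m from the base axis. Payload 4.9 kg.
Tool frame: the origin (TCP) lies on the centre line of the jaws, within the pads' length; the fingertips stand manip.tip_reach ahead of it and the grasp point (between the pads) is the TCP (manip.tip_reach is the distance from the TCP to the fingertips, in m); z points along the fingers, y is the line along which they close (so a half turn about z gives the same grasp; the last joint's range is limited). The gripper opens to 85 mm and grips with 20 to 120 N. Pads are 22 mm wide; open, the fingers measure 114 mm over their backs; the gripper's body (76 mm by 85 mm) begins 54 mm behind the grasp point. The pads swing forward as they close: fully open they stand 13 mm farther back than shut.
Start: joints at [-1.358, 0.053, 1.613, -0, 1.476, -0.119], TCP at [0.204, -0.591, 0.218] pointing down, gripper open.
Joint ranges: [-3.01, 3.01], [-1.01, 2.22], [0.06, 2.58], [-1.02, 4.17], [0.09, 2.62], [-3.14, 3.14]. Speed limits (rad/s): [2.57, 2.57, 3.14, 3.14, 3.14, 3.14].

### API

Orientations are given as a unit quaternion [w, x, y, z].
In Python, from plant import manip gives the robot as it stands. The module is installed in compiled form; this text tells all that it offers.
- The arm moves only by the tool move_arm, never from a script. Its argument "rows" is a list of rows, each a list of 7 numbers: the shift along the tool's x, y, z in cm, then the turn, a rotation vector about the tool's x, y, z in degrees, then the opening, from -1 (shut) to 1 (fully open). In form: [[tx, ty, tz, ax, ay, az, jaw], ...]. A call has 1 to 20 rows; each row shifts and turns the commanded pose from where the row before left it, along the tool's axes as they then stand; what a row does not reach is not made up. A row lasts 1/12 s, in which the tool goes at most 41.7 mm and 7.16 degrees, less where a joint would pass 70% of its speed; a pose out of reach is approached as far as the arm can. A call is refused whole if a number of a shift passes 4.17 or a number of a turn 7.16, either way. A call with a gripper value outside its range is refused whole. The fingers move at their own pace and stop on an object; the grip force is fixed at half the most. Time passes only in rows, so rows that do not move let the fingers close. It gives the time, the measured TCP pose, the force, the opening and the grip force at its end, in the units of the state.
- manip.state(): the state, without advancing time (a new reading comes with each control period).
- manip.grab_frame(name): name is "scene" or "side" or "wrist"; returns a dict with "img" (384x512x3 uint8, blue, green, red), "mtx" (3x3 intrinsics, pixels), "R" (3x3) and "t" (3): a world point X has camera coordinates R X + t. Camera axes: x right, y down, z forward; pixel columns grow to the right and rows downward; lengths in m; the calibration is good to about 2 mm. A picture is of the moment at which its call begins. There is no depth.
- manip.job_done(): hands the job in; it is judged then, once.
The state is a dict: "time": time; "joint_pos": joint angles; "joint_vel": joint speeds; "joint_efforts": joint torques, N m; "tool_pos": TCP position; "tool_rot": TCP orientation; "contact_force": force on the tool from outside, world axes, zero at the start; "ft_torque": the same for the moment, N m; "gripper_width": opening from 0.0 (shut) to 1.0 (fully open); "grasp_force": force on a finger pad.
Only numpy, scipy, OpenCV 4.12 (cv2) and the standard library are available. Lean on these libraries where they do the work, as an engineer would, in place of code of your own. Each camera call takes 0.05 s, during which the arm holds its last target. There are 200 camera calls.

### The job

Line up the four containers in order of height on the row of cork pads on the glass ledge, one upright and centred on each pad: the tallest on the pad next to the oval ceramic tray, then stepping down to the shortest at the pill box end. Keep the containers upright as you move them, and leave the tray and the pill box where they are.

Things in the scene. Friction and masses are not known exactly. Their poses are not given: they have to be found in the camera images.
- pump: empty white plastic pump dispenser, the tallest, 140 mm high: round body 50 mm across up to 106 mm, thin neck, locked (rigid) push head 28 mm across from 122 to 140 mm, nozzle reaching 30 mm from the axis along its +x. About 90 g. Starts upright on the counter, on the robot's side of the ledge. Origin: centre of its underside; z up.
- bottle: white plastic lotion bottle, second tallest, 110 mm high: round body 46 mm across up to 82 mm, grey cap 30 mm across above it. About 100 g. Starts upright on the counter, on the robot's side of the ledge. Origin: centre of its underside; z up.
- canister: plain aluminium canister with a lid, third in height, 80 mm high: round, 50 mm across, the lid (top 16 mm) 52 mm across. About 110 g. Starts upright on the counter, on the robot's side of the ledge. Origin: centre of its underside; z up.
- pot: low white plastic cream pot with a screw lid, the shortest, 50 mm high: round, 48 mm across, the lid (top 18 mm) 52 mm across. About 80 g. Starts upright on the counter, on the robot's side of the ledge. Origin: centre of its underside; z up.
- pad_a: round cork pad, 60 mm across, 4 mm thick, fixed on the glass ledge, the leftmost (+y) of the row of four alike, about 95 mm apart. Origin: centre of its underside, on the glass 30 mm above the counter; its top is 4 mm higher. z up, x across the ledge (away from the robot, but for up to 0.15 rad of yaw), y along the row to the left.
- pad_b: round cork pad, 60 mm across, 4 mm thick, fixed on the glass ledge, second from the left of four alike, about 95 mm apart. Origin: centre of its underside, on the glass 30 mm above the counter; its top is 4 mm higher. z up, x across the ledge (away from the robot, but for up to 0.15 rad of yaw), y along the row to the left.
- pad_c: round cork pad, 60 mm across, 4 mm thick, fixed on the glass ledge, third from the left of four alike, about 95 mm apart. Origin: centre of its underside, on the glass 30 mm above the counter; its top is 4 mm higher. z up, x across the ledge (away from the robot, but for up to 0.15 rad of yaw), y along the row to the left.
- pad_d: round cork pad, 60 mm across, 4 mm thick, fixed on the glass ledge, the rightmost (-y) of the row of four alike, about 95 mm apart. Origin: centre of its underside, on the glass 30 mm above the counter; its top is 4 mm higher. z up, x across the ledge (away from the robot, but for up to 0.15 rad of yaw), y along the row to the left.
- tray: small oval white ceramic tray, loose, 108 mm (its y) by 76 mm (its x), 13 mm high, standing on the glass ledge beyond one end of the row of pads, either the left or the right end, about 95 mm from the centre of the nearest pad. It marks the end for the tallest container. Origin: centre of its underside. To be left alone.
- pillbox: closed round blue plastic pill box, loose, 62 mm across, 22 mm high, on the glass ledge beyond the other end of the row. Origin: centre of its underside. To be left alone.
Things that resemble listed ones, but are neither listed nor needed, are in the scene too. What is shaped like the canister but turquoise is not meant.

How it is judged:
By the outcome, as a careful person would: the job done as asked, in the order asked, and still so for the second after the job is handed in, with the robot touching nothing.
It also fails if it takes over 99 s, if anything falls off the work surface, if the arm or the gripper's body presses on something with over 40 N, if the wrist force passes 120 N, or if a joint passes its speed limit or range.

## Working session

There is one attempt and no reset: what is moved stays moved. The work goes in short steps, Python scripts to look and compute and a tool call to move; the robot and the scene stay as the last step left them, time stands still between calls to the robot, and variables do not carry over. Pictures are saved under pics/ and viewed, at most 14 in all, crops included, and the job is handed in when it is done.

Besides the shell and the picture viewer there is one more tool, called after "Emit:" as name(argument=value, ...) on one line, values as JSON. move_arm: Moves the arm, as the interface text tells. Its arguments: {"type":"object","properties":{"rows":{"type":"array","items":{"type":"array","items":{"type":"number"}}}},"required":["rows"]}

```bash
mkdir -p pics; ls; python3 - <<'E'
from plant import manip
import cv2,numpy as np
s=manip.state();print({k:np.round(v,3).tolist() for k,v in s.items()},manip.tip_reach)
for n in("scene","side"):
    f=manip.grab_frame(n);cv2.imwrite(f"pics/{n}0.png",f["img"]);C=-f["R"].T@f["t"];print(n,C,f["R"].round(3).tolist(),f["mtx"].tolist())
    np.savez(f"{n}0.npz",**f)
E
```

```text
pics
{'time': 0.0, 'joint_pos': [-1.358, 0.053, 1.614, -0.0, 1.476, -0.119], 'joint_vel': [-0.002, -0.0, -0.001, -0.0, 0.0, -0.001], 'joint_efforts': [-0.0, -39.368, -37.018, -0.0, 0.007, 0.0], 'tool_pos': [0.203, -0.59, 0.216], 'tool_rot': [-0.001, 0.986, 0.165, -0.0], 'contact_force': [0.444, 0.16, -0.073], 'ft_torque': [0.023, -0.015, -0.018], 'grasp_force': 0.0, 'gripper_width': 0.998} 0.019
scene [1.5062449  0.04716728 0.68869369] [[-0.031, 0.999, -0.016], [0.545, 0.004, -0.839], [-0.838, -0.035, -0.545]] [[496.23522336034995, 0.0, 253.73663021763684], [0.0, 496.23522336034995, 194.47196155353151], [0.0, 0.0, 1.0]]
side [0.21071017 0.63058719 0.75726333] [[-0.921, -0.389, 0.003], [-0.284, 0.666, -0.69], [0.266, -0.636, -0.724]] [[388.2521098506032, 0.0, 253.49783787974988], [0.0, 388.2521098506032, 193.35240526338268], [0.0, 0.0, 1.0]]
```

View pics/scene0.png

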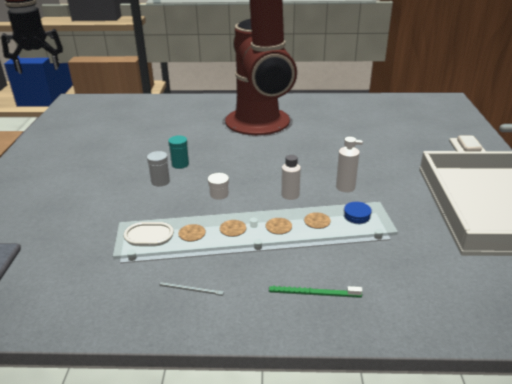

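View pics/side0.png

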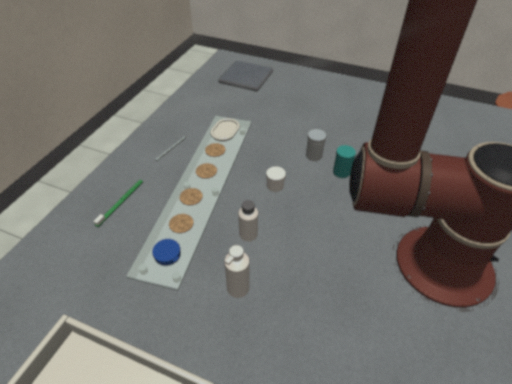

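The scene view looks back at the robot, so image right is +y. The tray is at (149,233), at the -y end, and the pill box is at (357,212), at the +y end. So the order is pump→pad_d, bottle→c, canister→b, pot→a.
Candidates in the scene view:
- **Pump:** white with nozzle, (348,165).
- **Bottle:** white body, dark cap, (290,178).
- **Pot:** (218,186). The white soap at (470,145) could be mistaken for it.
- **Canister:** grey one at (159,169). The turquoise one at (179,152) is a decoy.

I'll check these choices in one close crop.

```bash
python3 - <<'E'
import cv2
a=cv2.imread("pics/scene0.png")[125:265,110:400];cv2.imwrite("pics/crop.png",cv2.resize(a,None,fx=2.75,fy=2.75,interpolation=cv2.INTER_CUBIC))
b=cv2.imread("pics/side0.png")[110:310,130:370];cv2.imwrite("pics/crops.png",cv2.resize(b,None,fx=3,fy=3,interpolation=cv2.INTER_CUBIC))
E
```

```text
(no output)
```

View pics/crop.png

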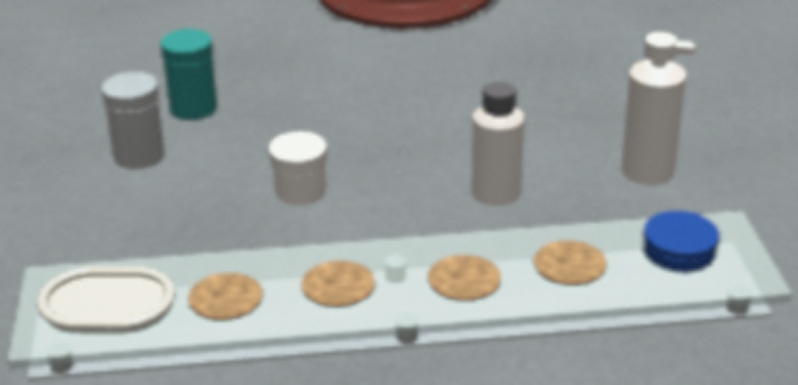

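View pics/crops.png

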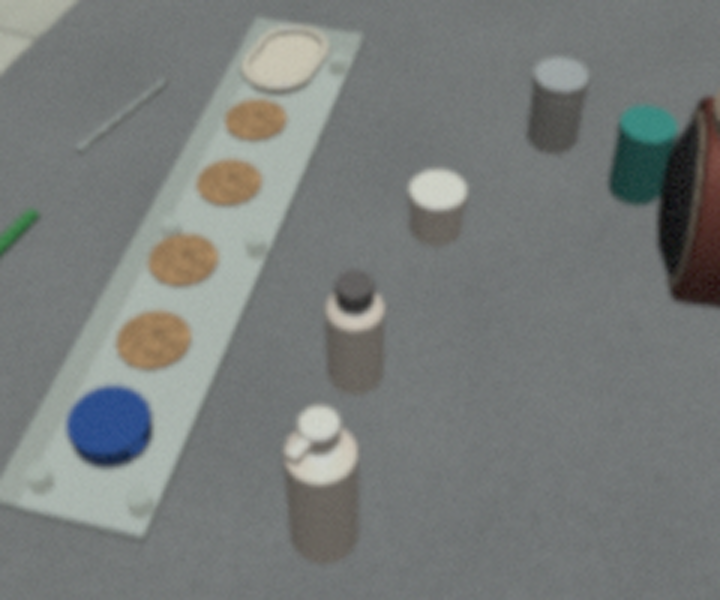

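The crop confirms the choices. All four targets stand clear, and the grey canister is the plain aluminium one. Next I'll measure positions with both cameras.

```bash
cat > h.py <<'E'
import numpy as np,cv2
def cast(f,uv,z):
    R,t,K=f["R"],f["t"],f["mtx"];C=-R.T@t
    d=R.T@np.linalg.solve(K,np.r_[uv,1.]);return (C+d*(z-C[2])/d[2])[:2]
def blobs(img,lo,hi,amin=60):
    m=cv2.inRange(cv2.cvtColor(img,cv2.COLOR_BGR2HSV),np.array(lo),np.array(hi))
    m=cv2.morphologyEx(m,cv2.MORPH_CLOSE,np.ones((3,3)))
    n,_,st,c=cv2.connectedComponentsWithStats(m)
    return [(c[i],st[i]) for i in range(1,n) if st[i,4]>=amin]
E
python3 - <<'E'
from h import *
for n in("scene","side"):
    f=dict(np.load(n+"0.npz"))
    for c,st in blobs(f["img"],(5,80,90),(25,255,255)): print(n,"pad",c.round(1),st[4],cast(f,c,.034).round(4))
    T=dict(scene=dict(can=(131,86,.08),pot=(298,147,.05),bot=(499,91,.11),pump=(661,41,.14),turq=(188,41,.08),tray=(106,297,.043),pill=(682,232,.052)),
      side=dict(can=(560,74,.08),pot=(438,190,.05),bot=(355,285,.11),pump=(319,420,.14),nozz=(296,449,.133),turq=(648,125,.08),tray=(285,58,.043),pill=(110,420,.052)))[n]
    for k,(u,v,z) in T.items():
        p=(110+u/2.75,125+v/2.75) if n=="scene" else (130+u/3,110+v/3)
        print(n,k,cast(f,p,z).round(4))
E
```

```text
scene pad [ 5.  27.1] 77 [-1.0906 -1.3398]
scene pad [89.  26.8] 522 [-1.0816 -0.8943]
scene pad [111.9  72.9] 1766 [-0.3769 -0.582 ]
scene pad [79.2 85.4] 90 [-0.2419 -0.668 ]
scene pad [ 20.1 113.3] 175 [ 0.0123 -0.7817]
scene pad [  7.1 139.9] 286 [ 0.2063 -0.737 ]
scene pad [317. 220.] 301 [0.6025 0.1498]
scene pad [278.4 225.5] 307 [0.6239 0.0635]
scene pad [232.6 227.7] 315 [ 0.633  -0.0373]
scene pad [191.6 232.3] 325 [ 0.6506 -0.1255]
scene can [ 0.3909 -0.245 ]
scene pot [ 0.4507 -0.0845]
scene bot [0.4543 0.0957]
scene pump [0.4171 0.2389]
scene turq [ 0.2979 -0.2062]
scene tray [ 0.6659 -0.2155]
scene pill [0.586  0.2416]
side pad [504.4 100. ] 219 [-0.1283 -0.7309]
side pad [214.7 149.5] 176 [ 0.6474 -0.1215]
side pad [391.7 172.2] 703 [ 0.1619 -0.2247]
side pad [449.3 172.6] 1121 [ 0.0175 -0.2847]
side pad [205.9 170.4] 206 [ 0.6295 -0.0335]
side pad [190.6 196.2] 263 [0.6206 0.0674]
side pad [180.8 223. ] 318 [0.5988 0.1539]
side pad [442.5 278.8] 1840 [0.0085 0.0693]
side can [ 0.3848 -0.2441]
side pot [ 0.4445 -0.0813]
side bot [0.4454 0.0998]
side pump [0.4095 0.2403]
side nozz [0.4159 0.2619]
side turq [ 0.2913 -0.2039]
side tray [ 0.6559 -0.2085]
side pill [0.5789 0.2445]
```

Emit:
move_arm(rows=[[0,0,-0.5,0,0,-7.1,1],[0,0,-0.5,0,0,-7.1,1],[0,0,-0.5,0,0,-7.1,1],[0,0,-0.5,0,0,-7.1,1],[0,0,-0.5,0,0,-7.1,1],[0,0,0,0,0,-7.1,1],[0,0,0,0,0,-7.1,1],[0,0,0,0,0,-7.1,1],[0,0,0,0,0,-7.1,1],[0,0,0,0,0,-7.1,1],[3,3,0,0,0,0,1],[3,3,0,0,0,0,1],[3,3,0,0,0,0,1],[3,3,0,0,0,0,1],[3,3,0,0,0,0,1],[3,3,0,0,0,0,1],[3,3,0,0,0,0,1]])

```text
time: 1.52
tool_pos: [0.4107, -0.3827, 0.242]
tool_rot: [-0.0, 0.707, 0.707, 0.0]
contact_force: [0.3, -0.5, 0.3]
gripper_width: 1.003
grasp_force: 0.0
```

Emit:
move_arm(rows=[[3.2,0,0,0,0,0,1],[3.2,0,0,0,0,0,1],[3.2,0,0,0,0,0,1],[3.2,0,0,0,0,0,1],[3.2,0,0,0,0,0,1],[3.2,0,0,0,0,0,1],[3.2,0,0,0,0,0,1],[3.2,0,0,0,0,0,1],[3.2,0,0,0,0,0,1],[3.2,0,0,0,0,0,1],[3.2,0,0,0,0,0,1],[3.2,0,0,0,0,0,1],[3.2,0,0,0,0,0,1],[3.2,0,0,0,0,0,1],[3.2,0,0,0,0,0,1],[3.2,0,0,0,0,0,1],[3.2,0,0,0,0,0,1],[3.2,0,0,0,0,0,1],[2.0,0,0,0,0,0,1],[0,0,0,0,0,0,1]])

```text
time: 3.18
tool_pos: [0.4088, 0.2142, 0.2419]
tool_rot: [-0.001, 0.705, 0.709, -0.0]
contact_force: [0.8, -0.6, 0.1]
gripper_width: 1.002
grasp_force: 0.0
```

```bash
cat >> h.py <<'E'
def shot(n,name):
    from plant import manip
    f=manip.grab_frame(n);cv2.imwrite(f"pics/{name}.png",f["img"]);np.savez(name+".npz",**f);return f
E
python3 - <<'E'
from h import *
f=shot("wrist","w1");print(-f["R"].T@f["t"],f["R"].round(2),f["mtx"])
E
```

```text
[0.40841472 0.28621345 0.398148  ] [[ 1.    0.   -0.  ]
 [ 0.   -0.96  0.28]
 [-0.   -0.28 -0.96]] [[337.16877042   0.         257.56123883]
 [  0.         337.16877042 194.4364752 ]
 [  0.           0.           1.        ]]
```

View pics/w1.png

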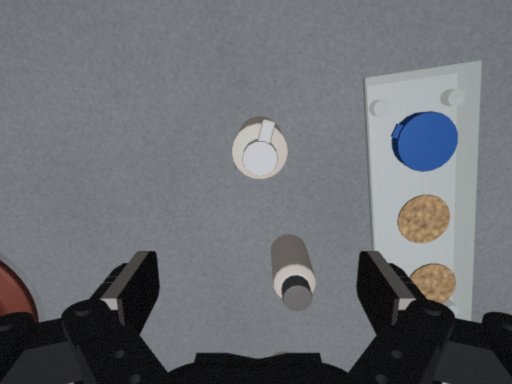

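The wrist view shows the pump head centred at (260,158) with its nozzle toward (267,124), i.e. +y, so closing along x clears it. The bottle cap is at (297,291), pad_a at (424,219) and the pill box at (427,141).

```bash
python3 - <<'E'
from h import *
f=dict(np.load("w1.npz"))
for k,p,z in[("head",(260,158),.14),("shoulder",(260,150.5),.106),("noz",(267.5,125),.136),("botcap",(297,292),.11),("botbodytop",(295,283),.082)]:print(k,cast(f,p,z).round(4))
for c,st in blobs(f["img"],(5,80,90),(25,255,255)): print(c,st,cast(f,c,.034).round(4))
E
```

```text
head [0.4101 0.2396]
shoulder [0.4103 0.24  ]
noz [0.4157 0.2643]
botcap [0.4472 0.1025]
botbodytop [0.4484 0.0955]
[423.36503719 218.33634431] [ 398  195   52   48 1882] [0.599  0.1512]
[434.22249191 281.68042071] [ 410  264   45   39 1236] [0.6239 0.0692]
[ 10.98774885 293.64165391] [  0 268  31  45 653] [0.1045 0.0499]
```

Emit:
move_arm(rows=[[1.3,0.1,0,0,0,0,1],[1.3,0,0,0,0,0,1],[0,0,2.5,0,0,0,1],[0,0,2.5,0,0,0,1],[0,0,2.5,0,0,0,1],[0,0,2.5,0,0,0,1],[0,0,2.5,0,0,0,1],[0,0,2.2,0,0,0,1],[0,0,0,0,0,0,1],[0,0,0,0,0,0,1]])

```text
time: 4.07
tool_pos: [0.4097, 0.236, 0.0943]
tool_rot: [-0.001, 0.708, 0.707, -0.002]
contact_force: [0.5, -1.1, 0.7]
gripper_width: 1.001
grasp_force: 0.0
```

Shift 0.3 cm in +y, then close and lift slowly.

Emit:
move_arm(rows=[[0.3,0,0.1,0,0,0,1],[0,0,0,0,0,0,0.3],[0,0,0,0,0,0,-0.2],[0,0,0,0,0,0,-0.6],[0,0,0,0,0,0,-1],[0,0,0,0,0,0,-1],[0,0,0,0,0,0,-1],[0,0,0,0,0,0,-1],[0,0,0,0,0,0,-1],[0,0,0,0,0,0,-1],[0,0,-1,0,0,0,-1],[0,0,-2,0,0,0,-1],[0,0,-2,0,0,0,-1],[0,0,-2,0,0,0,-1],[0,0,-3,0,0,0,-1],[0,0,-3,0,0,0,-1],[0,0,-2,0,0,0,-1],[0,0,0,0,0,0,-1]])

```text
time: 5.57
tool_pos: [0.413, 0.2413, 0.2507]
tool_rot: [0.002, 0.707, 0.707, 0.004]
contact_force: [0.8, -0.2, -0.7]
gripper_width: 0.306
grasp_force: 70.5
```

Opening 0.306 × 85 mm = 26 mm, which doesn't match the 50 mm body. I'll look before going on.

```bash
python3 - <<'E'
from h import *
f=shot("side","s2");g=shot("scene","c2")
a=cv2.resize(f["img"][130:330,130:330],(400,400),interpolation=2);b=cv2.resize(g["img"][60:260,250:450],(400,400),interpolation=2)
cv2.imwrite("pics/m2.png",np.hstack([a,b]))
E
```

```text
(no output)
```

View pics/m2.png

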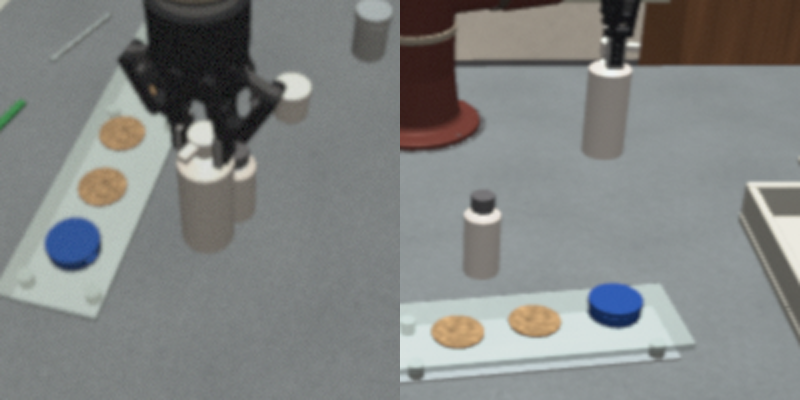

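```bash
python3 - <<'E'
from h import *
f=dict(np.load("s2.npz"));g=dict(np.load("c2.npz"))
P=[x["mtx"]@np.c_[x["R"],x["t"]] for x in(f,g)]
for k,a,b in[("shoulder",(205,168),(610,70)),("bottom",(207,240),(604,148)),("head",(205,132),(612,38)),("fingertip",(222,163),(615,67))]:
    a=np.array([130+a[0]/2,130+a[1]/2.]);b=np.array([250+b[0]/2,60+b[1]/2.])
    X=cv2.triangulatePoints(*P,a,b)[:,0];print(k,(X[:3]/X[3]).round(3))
E
```

```text
shoulder [0.475 0.547 0.365]
bottom [0.501 0.546 0.287]
head [0.464 0.548 0.396]
fingertip [0.469 0.553 0.371]
```

```bash
python3 - <<'E'
from h import *
f=dict(np.load("s2.npz"));g=dict(np.load("c2.npz"))
P=[x["mtx"]@np.c_[x["R"],x["t"]] for x in(f,g)]
for k,a,b in[("shoulder",(205,168),(610,70)),("bottom",(207,240),(604,148)),("head",(205,132),(620,38)),("fingertip",(222,163),(615,67))]:
    a=np.array([130+a[0]/2,130+a[1]/2.]);b=np.array([50+b[0]/2,60+b[1]/2.])
    X=cv2.triangulatePoints(*P,a,b)[:,0];print(k,(X[:3]/X[3]).round(3))
E
```

```text
shoulder [0.41  0.242 0.251]
bottom [0.41  0.245 0.151]
head [0.411 0.246 0.293]
fingertip [0.4   0.244 0.254]
```

The gripper holds the pump by its 28 mm head. The pump is upright and well lifted, so I'll carry on and find touchdown by force.

Emit:
move_arm(rows=[[0,0,-2,0,0,0,-1],[0,0,-2,0,0,0,-1],[-1,0.7,0,0,0,0,-1],[-2,1.3,0,0,0,0,-1],[-2.5,1.7,0,0,0,0,-1],[-2.5,1.7,0,0,0,0,-1],[-2.5,1.7,0,0,0,0,-1],[-2.5,1.7,0,0,0,0,-1],[-2.5,1.7,0,0,0,0,-1],[-2.5,1.7,0,0,0,0,-1],[-2.5,1.7,0,0,0,0,-1],[-2.5,1.7,0,0,0,0,-1],[-2.5,1.7,0,0,0,0,-1],[-2.5,1.7,0,0,0,0,-1],[-2.5,1.7,0,0,0,0,-1],[-2.5,1.7,0,0,0,0,-1],[-2,1.3,0,0,0,0,-1],[-1,0.7,0,0,0,0,-1],[0,0,0,0,0,0,-1],[0,0,0,0,0,0,-1]])

```text
time: 7.33
tool_pos: [0.6539, -0.1192, 0.2823]
tool_rot: [-0.002, 0.707, 0.707, -0.001]
contact_force: [0.3, 0.4, -1.1]
gripper_width: 0.308
grasp_force: 70.5
```

```bash
python3 - <<'E'
from h import *
f=shot("wrist","w3")
for c,st in blobs(f["img"],(5,80,90),(25,255,255)): print(c,st,cast(f,c,.034).round(4))
from plant import manip;print(manip.state()["tool_pos"])
f=shot("side","s3");g=shot("scene","c3")
P=[x["mtx"]@np.c_[x["R"],x["t"]] for x in(f,g)]
for x in P: q=x@np.r_[manip.state()["tool_pos"],1];print(q[:2]/q[2])
a=cv2.resize(f["img"][20:220,130:330],(400,400),interpolation=2);b=cv2.resize(g["img"][80:280,80:280],(400,400),interpolation=2)
cv2.imwrite("pics/m3.png",np.hstack([a,b]))
E
```

```text
[228.65930599   6.88170347] [204   0  50  18 634] [0.6218 0.0442]
[238.37338439  86.1168023 ] [ 214   60   50   53 2089] [ 0.6309 -0.037 ]
[252.96682927 154.05560976] [ 231  139   47   34 1025] [ 0.6472 -0.1152]
[ 0.65395119 -0.11857306  0.2831162 ]
[204.34852169  69.6424158 ]
[184.04426169 128.16276249]
```

View pics/w3.png

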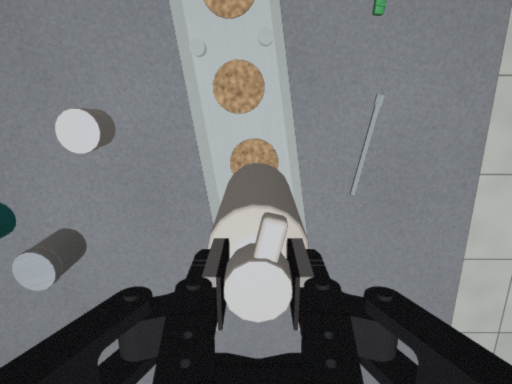

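View pics/m3.png

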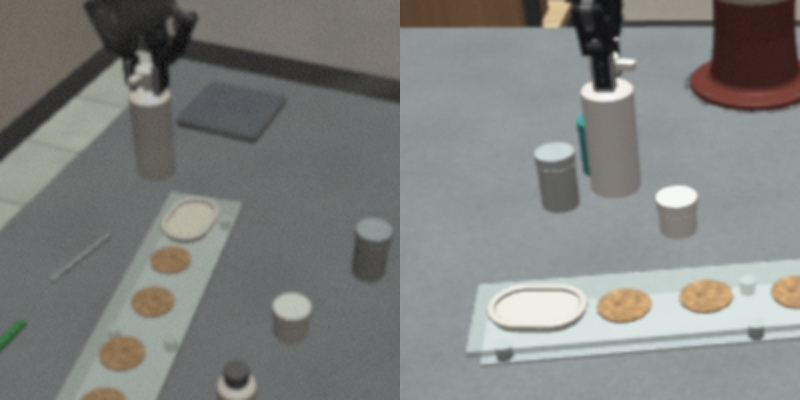

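Wrist view: the pump is gripped at the head, with head centre near (260,282), shoulder near (258,237), and it is upright. Pad_d at (253,154) is partly hidden. The fingertips appear level with or slightly above the reported TCP, so later grasps should go lower. Now I'll correct the position and lower it.

Emit:
move_arm(rows=[[-0.4,-0.5,1,0,0,0,-1],[0,0,2,0,0,0,-1],[0,0,2.5,0,0,0,-1],[0,0,2.5,0,0,0,-1],[0,0,2,0,0,0,-1],[0,0,1.2,0,0,0,-1],[0,0,0.5,0,0,0,-1],[0,0,0,0,0,0,-1],[0,0,0,0,0,0,-1]])

```text
time: 8.23
tool_pos: [0.6502, -0.1236, 0.1687]
tool_rot: [0.001, 0.707, 0.707, 0.0]
contact_force: [-0.5, -0.3, -1.0]
gripper_width: 0.308
grasp_force: 70.5
```

```bash
python3 - <<'E'
from h import *
from plant import manip
s=manip.state();print(s["tool_pos"],s["contact_force"])
f=shot("side","s4");g=shot("scene","c4")
a=cv2.resize(f["img"][70:190,160:280],(400,400),interpolation=2);b=cv2.resize(g["img"][130:260,130:260],(400,400),interpolation=2)
cv2.imwrite("pics/m4.png",np.hstack([a,b]))
E
```

```text
[ 0.65015975 -0.12355436  0.16867008] [-0.49613235 -0.31145693 -0.9568269 ]
```

View pics/m4.png

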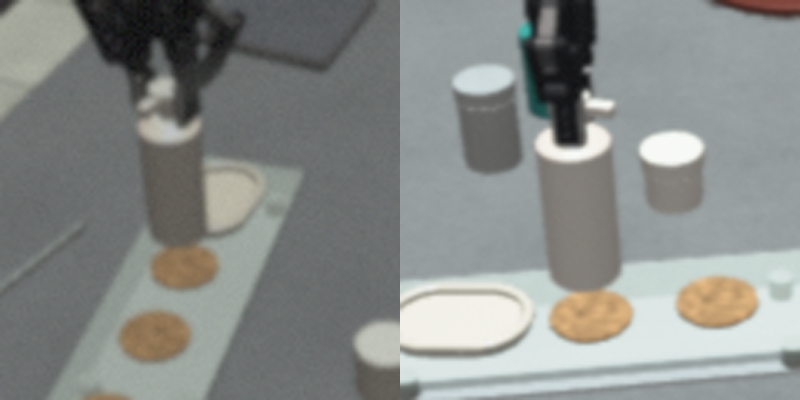

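The pump hangs upright just above pad_d, with its base front edge at crop (585,290) and the pad at (591,315). Next I step down, watching the force.

Emit:
move_arm(rows=[[0,0,0.5,0,0,0,-1],[0,0,0.5,0,0,0,-1],[0,0,0.5,0,0,0,-1],[0,0,0.4,0,0,0,-1],[0,0,0,0,0,0,-1],[0,0,0,0,0,0,-1]])

```text
time: 8.83
tool_pos: [0.6493, -0.1235, 0.1477]
tool_rot: [-0.001, 0.707, 0.707, -0.0]
contact_force: [-0.3, 0.4, -0.9]
gripper_width: 0.309
grasp_force: 70.5
```

Emit:
move_arm(rows=[[0,0,0.3,0,0,0,-1],[0,0,0.3,0,0,0,-1],[0,0,0,0,0,0,-1],[0,0,0,0,0,0,-1]])

```text
time: 9.17
tool_pos: [0.6496, -0.1235, 0.1422]
tool_rot: [-0.0, 0.707, 0.707, -0.0]
contact_force: [0.2, -0.2, -1.2]
gripper_width: 0.309
grasp_force: 70.5
```

Emit:
move_arm(rows=[[0,0,0.2,0,0,0,-1],[0,0,0.2,0,0,0,-1],[0,0,0,0,0,0,-1],[0,0,0,0,0,0,-1]])

```text
time: 9.5
tool_pos: [0.6496, -0.1235, 0.1382]
tool_rot: [-0.0, 0.707, 0.707, -0.0]
contact_force: [0.2, 0.0, -1.9]
gripper_width: 0.31
grasp_force: 70.5
```

Emit:
move_arm(rows=[[0,0,0.2,0,0,0,-1],[0,0,0.2,0,0,0,-1],[0,0,0,0,0,0,-1],[0,0,0,0,0,0,-1]])

```text
time: 9.83
tool_pos: [0.6496, -0.1235, 0.1342]
tool_rot: [-0.0, 0.707, 0.707, -0.0]
contact_force: [1.0, 0.6, -0.8]
gripper_width: 0.313
grasp_force: 70.5
```

Emit:
move_arm(rows=[[0,0,0.2,0,0,0,-1],[0,0,0,0,0,0,-1],[0,0,0,0,0,0,-1]])

```text
time: 10.08
tool_pos: [0.6496, -0.1235, 0.1323]
tool_rot: [-0.0, 0.707, 0.707, -0.0]
contact_force: [0.2, 0.4, -1.1]
gripper_width: 0.305
grasp_force: 70.5
```

Emit:
move_arm(rows=[[0,0,0.2,0,0,0,-1],[0,0,0,0,0,0,-1],[0,0,0,0,0,0,-1]])

```text
time: 10.33
tool_pos: [0.6502, -0.1239, 0.1318]
tool_rot: [0.001, 0.707, 0.707, 0.0]
contact_force: [-1.0, -0.3, 5.1]
gripper_width: 0.306
grasp_force: 71.6
```

Emit:
move_arm(rows=[[0,0,0.2,0,0,0,-1],[0,0,0,0,0,0,-1],[0,0,0,0,0,0,-1]])

```text
time: 10.58
tool_pos: [0.6505, -0.1241, 0.1318]
tool_rot: [0.001, 0.707, 0.707, 0.0]
contact_force: [-4.1, 0.7, 11.4]
gripper_width: 0.308
grasp_force: 73.3
```

```bash
python3 - <<'E'
from h import *
from plant import manip
s=manip.state();print(s["tool_pos"],s["contact_force"],s["gripper_width"])
f=shot("side","s5");g=shot("scene","c5")
a=cv2.resize(f["img"][70:190,160:280],(400,400),interpolation=2);b=cv2.resize(g["img"][130:260,130:260],(400,400),interpolation=2)
cv2.imwrite("pics/m5.png",np.hstack([a,b]))
E
```

```text
[ 0.65048999 -0.12405783  0.1318003 ] [-4.07300006  0.67685075 11.43262238] 0.3076191755889097
```

View pics/m5.png

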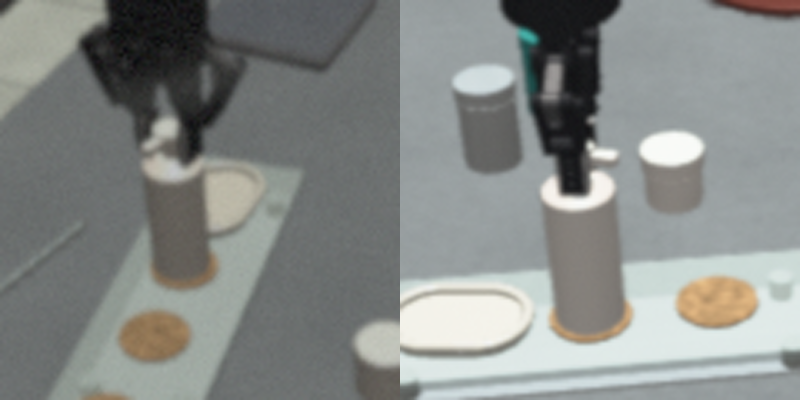

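The pump stands on pad_d, centred within about 2 mm (cork rim visible all round). I'll relieve the load, open, and rise.

Emit:
move_arm(rows=[[0,0,-0.3,0,0,0,-1],[0,0,0,0,0,0,-1],[0,0,0,0,0,0,-0.2],[0,0,0,0,0,0,0.2],[0,0,0,0,0,0,0.6],[0,0,0,0,0,0,1],[0,0,0,0,0,0,1],[0,0,0,0,0,0,1],[0,0,-1,0,0,0,1],[0,0,-2,0,0,0,1],[0,0,-3,0,0,0,1],[0,0,-3,0,0,0,1],[0,0,-2,0,0,0,1],[2.7,-2.5,0,0,0,0,1],[2.7,-2.5,0,0,0,0,1],[2.7,-2.5,0,0,0,0,1],[2.7,-2.5,0,0,0,0,1],[2.7,-2.5,0,0,0,0,1],[2.7,-2.5,0,0,0,0,1],[0,0,0,0,0,0,1]])

```text
time: 12.35
tool_pos: [0.4965, 0.042, 0.2423]
tool_rot: [-0.001, 0.706, 0.709, 0.001]
contact_force: [0.4, -0.3, 0.3]
gripper_width: 1.003
grasp_force: 0.0
```

```bash
python3 - <<'E'
from h import *
from plant import manip
f=shot("wrist","w6");g=shot("scene","c6");print(manip.state()["tool_pos"])
for c,st in blobs(f["img"],(5,80,90),(25,255,255)): print(c,st,cast(f,c,.034).round(4))
for c,st in blobs(f["img"],(0,0,0),(180,255,75)): print("dark",c,st)
b=cv2.resize(g["img"][130:260,130:260],(384,384),interpolation=2)
cv2.imwrite("pics/m6.png",cv2.resize(np.hstack([f["img"],b]),None,fx=.89,fy=.89))
E
```

```text
[0.49943468 0.039143   0.2426816 ]
[360.66295765  58.15111271] [ 332   28   58   61 2786] [0.5997 0.1503]
[373.22719221 143.83835252] [ 347  118   54   53 2258] [0.621  0.0642]
[372.44135977 229.98073654] [ 348  208   50   45 1765] [ 0.6301 -0.0357]
[359.59677419 304.88709677] [356 296  10  18  62] [ 0.6241 -0.1362]
dark [215.24615385 112.73846154] [204 101  16  28  65]
dark [507.21296296 142.46296296] [502 123  10  36 108]
dark [480.         273.11842105] [462 229  37  87 152]
dark [253.56967701 340.53222314] [    0   251   512   133 32787]
```

View pics/m6.png

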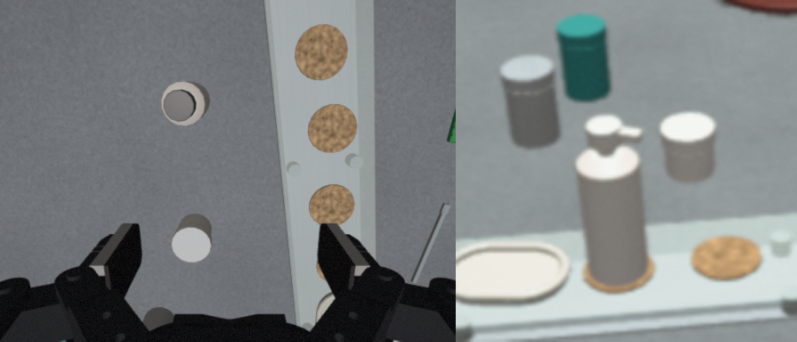

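The pump is upright on pad_d. In the full-size wrist view the bottle cap is at about (202,118) and the pot lid at (215,275).

```bash
python3 - <<'E'
from h import *
f=dict(np.load("w6.npz"))
print(cast(f,(202,118),.11),cast(f,(206,117),.082),cast(f,(215,275),.05))
E
```

```text
[0.44952106 0.09561529] [0.44872492 0.09475617] [ 0.44734716 -0.08593991]
```

Emit:
move_arm(rows=[[2.8,-2.5,0,0,0,0,1],[2.9,-2.5,0,0,0,0,1],[0,0,2,0,0,0,1],[0,0,3,0,0,0,1],[0,0,3,0,0,0,1],[0,0,3,0,0,0,1],[0,0,3,0,0,0,1],[0,0,2,0,0,0,1],[0,0,2,0,0,0,1],[0,0,1,0,0,0,1],[0,0,0,0,0,0,1],[0,0,0,0,0,0,1]])

```text
time: 13.45
tool_pos: [0.4504, 0.0949, 0.0519]
tool_rot: [-0.0, 0.707, 0.707, -0.0]
contact_force: [0.4, 0.6, -0.3]
gripper_width: 1.001
grasp_force: 0.0
```

Position is good. Lower 0.9 cm more and close.

Emit:
move_arm(rows=[[0.1,-0.1,0.5,0,0,0,1],[0,0,0.4,0,0,0,1],[0,0,0,0,0,0,1],[0,0,0,0,0,0,0.4],[0,0,0,0,0,0,0],[0,0,0,0,0,0,-0.4],[0,0,0,0,0,0,-1],[0,0,0,0,0,0,-1],[0,0,0,0,0,0,-1],[0,0,0,0,0,0,-1],[0,0,0,0,0,0,-1]])

```text
time: 14.37
tool_pos: [0.4493, 0.0965, 0.0433]
tool_rot: [0.0, 0.707, 0.707, 0.0]
contact_force: [-0.8, 0.1, 5.4]
gripper_width: 0.516
grasp_force: 61.5
```

Emit:
move_arm(rows=[[0,0,-1,0,0,0,-1],[0,0,-2,0,0,0,-1],[0,0,-3,0,0,0,-1],[0,0,-3,0,0,0,-1],[0,0,-3,0,0,0,-1],[0,0,-2,0,0,0,-1],[-0.7,1,0,0,0,0,-1],[-1.5,2.1,0,0,0,0,-1],[-2.2,3,0,0,0,0,-1],[-2.2,3,0,0,0,0,-1],[-2.2,3,0,0,0,0,-1],[-2.2,3,0,0,0,0,-1],[-1.5,2.1,0,0,0,0,-1],[-0.7,1,0,0,0,0,-1],[0,0,0,0,0,0,-1],[0,0,0,0,0,0,-1]])

```text
time: 15.7
tool_pos: [0.6301, -0.0361, 0.1805]
tool_rot: [-0.001, 0.707, 0.707, -0.001]
contact_force: [0.3, 0.2, -1.1]
gripper_width: 0.517
grasp_force: 61.4
```

```bash
python3 - <<'E'
from h import *
from plant import manip
f=shot("wrist","w7");g=shot("scene","c7");print(manip.state()["tool_pos"])
for c,st in blobs(f["img"],(5,80,90),(25,255,255)): print(c,st,cast(f,c,.034).round(4))
b=cv2.resize(g["img"][100:260,130:290],(384,384),interpolation=2)
cv2.imwrite("pics/m7.png",cv2.resize(np.hstack([f["img"],b]),None,fx=.89,fy=.89))
E
```

```text
[ 0.62969286 -0.03509783  0.18135444]
[248.0999504  59.765625 ] [ 214   23   69   74 4032] [0.6215 0.0644]
[259.52662149 168.69603098] [ 228  147   63   47 2066] [ 0.6311 -0.0287]
```

View pics/m7.png

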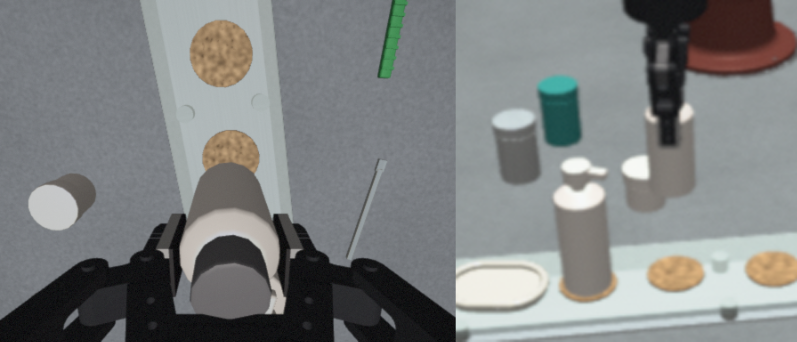

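The bottle is gripped on its body and centred in the jaws, cap at about (260,326). The pump is undisturbed. Lowering onto pad_c.

Emit:
move_arm(rows=[[0,0.1,2,0,0,0,-1],[0,0,3,0,0,0,-1],[0,0,3,0,0,0,-1],[0,0,1,0,0,0,-1],[0,0,0.6,0,0,0,-1],[0,0,0.3,0,0,0,-1],[0,0,0,0,0,0,-1],[0,0,0,0,0,0,-1],[0,0,0,0,0,0,-1]])

```text
time: 16.55
tool_pos: [0.6331, -0.0358, 0.0857]
tool_rot: [0.001, 0.707, 0.707, 0.001]
contact_force: [-0.1, 1.0, -1.0]
gripper_width: 0.52
grasp_force: 61.4
```

Emit:
move_arm(rows=[[0,0,0.2,0,0,0,-1],[0,0,0,0,0,0,-1],[0,0,0,0,0,0,-1]])

```text
time: 16.8
tool_pos: [0.6319, -0.0356, 0.0819]
tool_rot: [0.0, 0.707, 0.707, 0.0]
contact_force: [0.2, 0.1, -0.7]
gripper_width: 0.513
grasp_force: 61.4
```

Emit:
move_arm(rows=[[0,0,0.2,0,0,0,-1],[0,0,0,0,0,0,-1],[0,0,0,0,0,0,-1]])

```text
time: 17.05
tool_pos: [0.6315, -0.0356, 0.0792]
tool_rot: [-0.0, 0.707, 0.707, -0.0]
contact_force: [-0.7, 0.1, -1.9]
gripper_width: 0.518
grasp_force: 61.4
```

Emit:
move_arm(rows=[[0,0,0.2,0,0,0,-1],[0,0,0,0,0,0,-1],[0,0,0,0,0,0,-1]])

```text
time: 17.3
tool_pos: [0.6317, -0.0356, 0.0774]
tool_rot: [-0.0, 0.707, 0.707, -0.0]
contact_force: [0.7, -0.3, -1.2]
gripper_width: 0.516
grasp_force: 61.4
```

Emit:
move_arm(rows=[[0,0,0.1,0,0,0,-1],[0,0,0,0,0,0,-1],[0,0,0,0,0,0,-1]])

```text
time: 17.55
tool_pos: [0.6318, -0.0356, 0.0774]
tool_rot: [0.0, 0.707, 0.707, -0.0]
contact_force: [-3.3, -0.1, 4.8]
gripper_width: 0.516
grasp_force: 62.0
```

Touchdown came at the predicted height. Release, rise, and go toward the canister.

Emit:
move_arm(rows=[[0,0,-0.1,0,0,0,-1],[0,0,0,0,0,0,-0.2],[0,0,0,0,0,0,0.2],[0,0,0,0,0,0,0.6],[0,0,0,0,0,0,1],[0,0,0,0,0,0,1],[0,0,0,0,0,0,1],[0,0,-1,0,0,0,1],[0,0,-3,0,0,0,1],[0,0,-4,0,0,0,1],[0,0,-4,0,0,0,1],[0,0,-4,0,0,0,1],[0,-3,0,0,0,0,1],[0,-3,0,0,0,0,1],[-2,-3,0,0,0,0,1],[-3,-3,0,0,0,0,1],[-3,-3,0,0,0,0,1],[-3,-3,0,0,0,0,1],[-3,-3,0,0,0,0,1],[-3,-3,0,0,0,0,1]])

```text
time: 19.22
tool_pos: [0.393, -0.2038, 0.2385]
tool_rot: [0.001, 0.707, 0.707, 0.0]
contact_force: [1.0, -0.8, 0.2]
gripper_width: 1.003
grasp_force: 0.0
```

Emit:
move_arm(rows=[[-3,0,0,0,0,0,1],[-2.6,0,0,0,0,0,1],[0,0,0,0,0,0,1],[0,0,0,0,0,0,1]])

```text
time: 19.55
tool_pos: [0.3941, -0.2598, 0.2382]
tool_rot: [0.0, 0.708, 0.706, 0.0]
contact_force: [-0.0, 1.3, -0.3]
gripper_width: 1.002
grasp_force: 0.0
```

```bash
python3 - <<'E'
from h import *
from plant import manip
f=shot("wrist","w8");g=shot("scene","c8");print(manip.state()["tool_pos"])
b=cv2.resize(g["img"][110:260,130:280],(384,384),interpolation=2)
cv2.imwrite("pics/m8.png",cv2.resize(np.hstack([f["img"],b]),None,fx=.89,fy=.89))
E
```

```text
[ 0.39456984 -0.2584401   0.23793001]
```

View pics/m8.png

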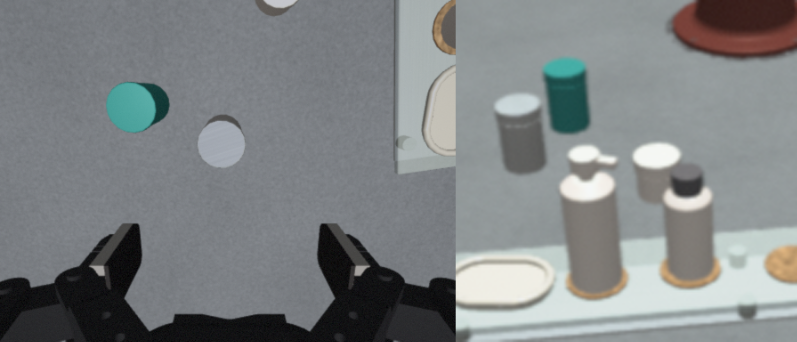

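Pump and bottle stand centred. The grey canister lid is at about (249,162) in the full-size wrist view; the turquoise decoy is at (148,120) with clearance.

```bash
python3 - <<'E'
from h import *
f=dict(np.load("w8.npz"))
print(cast(f,(248.9,161.8),.08),cast(f,(148,120),.08))
E
```

```text
[ 0.38570981 -0.24833653] [ 0.29400988 -0.20938053]
```

Emit:
move_arm(rows=[[1.1,-0.8,0,0,0,0,1],[0,0,2,0,0,0,1],[0,0,3,0,0,0,1],[0,0,3,0,0,0,1],[0,0,3,0,0,0,1],[0,0,3,0,0,0,1],[0,0,2,0,0,0,1],[0,0,1.5,0,0,0,1],[0,0,1,0,0,0,1],[0,0,0,0,0,0,1],[0,0,0,0,0,0,1],[0,0,0,0,0,0,1]])

```text
time: 20.65
tool_pos: [0.3875, -0.2483, 0.054]
tool_rot: [0.001, 0.707, 0.707, 0.0]
contact_force: [1.9, -0.4, -0.1]
gripper_width: 0.999
grasp_force: 0.0
```

Emit:
move_arm(rows=[[0.1,0,1,0,0,0,1],[0,0,1,0,0,0,1],[0,0,0.6,0,0,0,1],[0,0,0,0,0,0,1],[0,0,0,0,0,0,0.4],[0,0,0,0,0,0,0],[0,0,0,0,0,0,-0.4],[0,0,0,0,0,0,-1],[0,0,0,0,0,0,-1],[0,0,0,0,0,0,-1],[0,0,0,0,0,0,-1],[0,0,0,0,0,0,-1]])

```text
time: 21.65
tool_pos: [0.3868, -0.2473, 0.0271]
tool_rot: [0.001, 0.707, 0.707, -0.0]
contact_force: [-1.5, 0.3, 4.4]
gripper_width: 0.591
grasp_force: 62.4
```

Emit:
move_arm(rows=[[0,0,-1,0,0,0,-1],[0,0,-2,0,0,0,-1],[0,0,-3,0,0,0,-1],[0,0,-3,0,0,0,-1],[0,0,-3,0,0,0,-1],[1.6,1.25,-1,0,0,0,-1],[2.8,2.1,0,0,0,0,-1],[2.8,2.1,0,0,0,0,-1],[2.8,2.1,0,0,0,0,-1],[2.8,2.1,0,0,0,0,-1],[2.8,2.1,0,0,0,0,-1],[2.8,2.1,0,0,0,0,-1],[2.8,2.1,0,0,0,0,-1],[2.8,2.1,0,0,0,0,-1],[2.8,2.1,0,0,0,0,-1],[2.8,2.1,0,0,0,0,-1],[1.6,1.25,0,0,0,0,-1],[0,0,0,0,0,0,-1],[0,0,0,0,0,0,-1]])

```text
time: 23.23
tool_pos: [0.621, 0.066, 0.1559]
tool_rot: [-0.001, 0.706, 0.708, -0.001]
contact_force: [-0.3, -0.8, -2.1]
gripper_width: 0.589
grasp_force: 62.8
```

```bash
python3 - <<'E'
from h import *
from plant import manip
f=shot("wrist","w9");p=manip.state()["tool_pos"];print(p)
C=-f["R"].T@f["t"]
# canister lid: bright greyish rim between jaws; look for circle
g=cv2.medianBlur(cv2.cvtColor(f["img"],cv2.COLOR_BGR2GRAY),5)
for z in (.053,.045):
  X=np.r_[p[:2],p[2]+z]; q=f["mtx"]@(f["R"]@X+f["t"]);print("expected lid px",q[:2]/q[2], 337*.026/q[2])
h=cv2.HoughCircles(g,cv2.HOUGH_GRADIENT,1,30,param1=80,param2=25,minRadius=50,maxRadius=85);print(h)
for c,st in blobs(f["img"],(5,80,90),(25,255,255)): print(c,st,cast(f,c,.034).round(4))
E
```

```text
[0.62069259 0.06510385 0.15594995]
expected lid px [257.29273269 309.31449014] 73.23110675311277
expected lid px [257.3453019  296.38626733] 68.81852773987518
[[[257.5 301.5  70.9]]]
[231.70253165  77.56132693] [ 195   39   74   78 4582] [0.6002 0.151 ]
[259.33817522 173.96822515] [ 225  152   68   49 2203] [0.622  0.0739]
```

Emit:
move_arm(rows=[[-0.1,0.1,2,0,0,0,-1],[0,0,3,0,0,0,-1],[0,0,2.5,0,0,0,-1],[0,0,1,0,0,0,-1],[0,0,0.5,0,0,0,-1],[0,0,0,0,0,0,-1],[0,0,0,0,0,0,-1],[0,0,0,0,0,0,-1]])

```text
time: 23.95
tool_pos: [0.6238, 0.0639, 0.0688]
tool_rot: [0.001, 0.707, 0.707, 0.001]
contact_force: [0.8, 0.3, -0.4]
gripper_width: 0.591
grasp_force: 62.8
```

Emit:
move_arm(rows=[[0,0,0.2,0,0,0,-1],[0,0,0,0,0,0,-1],[0,0,0,0,0,0,-1]])

```text
time: 24.2
tool_pos: [0.6228, 0.0642, 0.0652]
tool_rot: [0.0, 0.707, 0.707, 0.0]
contact_force: [-0.5, 0.3, -1.0]
gripper_width: 0.591
grasp_force: 62.8
```

Emit:
move_arm(rows=[[0,0,0.2,0,0,0,-1],[0,0,0,0,0,0,-1],[0,0,0,0,0,0,-1]])

```text
time: 24.45
tool_pos: [0.6222, 0.0642, 0.0623]
tool_rot: [-0.0, 0.707, 0.707, -0.0]
contact_force: [-0.6, -0.1, -2.0]
gripper_width: 0.593
grasp_force: 62.8
```

Emit:
move_arm(rows=[[0,0,0.2,0,0,0,-1],[0,0,0,0,0,0,-1],[0,0,0,0,0,0,-1]])

```text
time: 24.7
tool_pos: [0.6228, 0.0641, 0.0612]
tool_rot: [0.0, 0.707, 0.707, 0.0]
contact_force: [0.0, 0.7, 3.0]
gripper_width: 0.594
grasp_force: 62.9
```

Emit:
move_arm(rows=[[0,0,0,0,0,0,-0.2],[0,0,0,0,0,0,0.2],[0,0,0,0,0,0,0.6],[0,0,0,0,0,0,1],[0,0,0,0,0,0,1],[0,0,0,0,0,0,1],[0,0,-1,0,0,0,1],[0,0,-3,0,0,0,1],[0,0,-4,0,0,0,1],[0,0,-4,0,0,0,1],[0,0,-3,0,0,0,1],[-2.5,-2.5,0,0,0,0,1],[-2.5,-2.5,0,0,0,0,1],[-2.5,-2.5,0,0,0,0,1],[-2.5,-2.5,0,0,0,0,1],[-2.5,-2.5,0,0,0,0,1],[-2.5,-2.5,0,0,0,0,1],[-2.5,-2.5,0,0,0,0,1],[0,0,0,0,0,0,1],[0,0,0,0,0,0,1]])

```text
time: 26.37
tool_pos: [0.4468, -0.1119, 0.2114]
tool_rot: [0.001, 0.708, 0.706, 0.0]
contact_force: [-0.2, -0.9, 0.7]
gripper_width: 1.002
grasp_force: 0.0
```

```bash
python3 - <<'E'
from h import *
from plant import manip
f=shot("wrist","w10");print(manip.state()["tool_pos"])
q=f["mtx"]@(f["R"]@np.array([.447,-.085,.05])+f["t"]);print("exp",q[:2]/q[2])
for c,st in blobs(f["img"],(0,0,185),(180,50,255),300): print(c,st,cast(f,c,.05).round(4))
g=cv2.medianBlur(cv2.cvtColor(f["img"],cv2.COLOR_BGR2GRAY),3)
print(cv2.HoughCircles(g,cv2.HOUGH_GRADIENT,1,30,param1=80,param2=20,minRadius=18,maxRadius=36))
E
```

```text
[ 0.44749248 -0.11125258  0.21137596]
exp [257.68994996 144.79574154]
[498.76500858  86.2109777 ] [487  63  25  50 583] [ 0.6637 -0.0333]
[257.0746337  145.48763736] [ 231  120   53   52 2184] [ 0.4464 -0.0856]
[454.44884726 262.06195965] [ 421  222   72   86 4164] [ 0.6523 -0.2083]
[[[257.5 145.5  26.3]
  [458.5 253.5  35.4]
  [457.5 187.5  34.2]
  [445.5  95.5  28. ]
  [126.5 248.5  21.8]]]
```

Emit:
move_arm(rows=[[2.6,-0.1,0,0,0,0,1],[0,0,2,0,0,0,1],[0,0,3,0,0,0,1],[0,0,3,0,0,0,1],[0,0,3,0,0,0,1],[0,0,3,0,0,0,1],[0,0,2,0,0,0,1],[0,0,1,0,0,0,1],[0,0,0.5,0,0,0,1],[0,0,0,0,0,0,1],[0,0,0,0,0,0,1],[0,0,0,0,0,0,1]])

```text
time: 27.42
tool_pos: [0.448, -0.0853, 0.0373]
tool_rot: [0.001, 0.707, 0.707, 0.001]
contact_force: [-0.1, 0.1, -0.3]
gripper_width: 1.002
grasp_force: 0.0
```

Emit:
move_arm(rows=[[0,-0.1,0.8,0,0,0,1],[0,0,0.6,0,0,0,1],[0,0,0.3,0,0,0,1],[0,0,0,0,0,0,1],[0,0,0,0,0,0,0.4],[0,0,0,0,0,0,0],[0,0,0,0,0,0,-0.4],[0,0,0,0,0,0,-1],[0,0,0,0,0,0,-1],[0,0,0,0,0,0,-1],[0,0,0,0,0,0,-1],[0,0,0,0,0,0,-1]])

```text
time: 28.42
tool_pos: [0.4462, -0.0852, 0.0193]
tool_rot: [0.001, 0.707, 0.707, 0.0]
contact_force: [0.3, 0.4, 5.1]
gripper_width: 0.584
grasp_force: 62.6
```

Emit:
move_arm(rows=[[0,0,-0.5,0,0,0,-1],[0,0,-1.5,0,0,0,-1],[0,0,-3,0,0,0,-1],[0,0,-3,0,0,0,-1],[0,0,-3,0,0,0,-1],[0,0,-2,0,0,0,-1],[1.3,0.9,0,0,0,0,-1],[3,1.9,0,0,0,0,-1],[3,1.9,0,0,0,0,-1],[3,2,0,0,0,0,-1],[3,2,0,0,0,0,-1],[3,2,0,0,0,0,-1],[3,1.9,0,0,0,0,-1],[3,1.9,0,0,0,0,-1],[1.3,0.9,0,0,0,0,-1],[0,0,0,0,0,0,-1],[0,0,0,0,0,0,-1]])

```text
time: 29.83
tool_pos: [0.5985, 0.1515, 0.1472]
tool_rot: [-0.001, 0.707, 0.708, -0.001]
contact_force: [0.0, -0.2, -1.5]
gripper_width: 0.584
grasp_force: 62.4
```

```bash
python3 - <<'E'
from h import *
from plant import manip
f=shot("wrist","w11");p=manip.state()["tool_pos"];print(p)
for z in (.031,.023):
  X=np.r_[p[:2],p[2]+z]; q=f["mtx"]@(f["R"]@X+f["t"]);print("expected lid px",q[:2]/q[2], 337*.026/q[2])
g=cv2.medianBlur(cv2.cvtColor(f["img"],cv2.COLOR_BGR2GRAY),3)
print(cv2.HoughCircles(g,cv2.HOUGH_GRADIENT,1,60,param1=80,param2=25,minRadius=48,maxRadius=80))
for c,st in blobs(f["img"],(0,0,185),(180,50,255),300): print(c,st)
for c,st in blobs(f["img"],(5,80,90),(25,255,255)): print(c,st,cast(f,c,.034).round(4))
E
```

```text
[0.59831825 0.15070315 0.14740694]
expected lid px [257.72247877 277.16837305] 62.31768351323318
expected lid px [257.76424235 267.72167991] 59.09382979522819
[[[258.5 281.5  61.8]]]
[257.53406773 273.59608323] [ 200  221  116  106 9804]
[260.75928854 176.47865613] [ 226  152   70   53 2530] [0.6005 0.1593]
```

Emit:
move_arm(rows=[[0.1,0.1,2,0,0,0,-1],[0,0,3,0,0,0,-1],[0,0,2.5,0,0,0,-1],[0,0,1,0,0,0,-1],[0,0,0.5,0,0,0,-1],[0,0,0,0,0,0,-1],[0,0,0,0,0,0,-1],[0,0,0,0,0,0,-1]])

```text
time: 30.55
tool_pos: [0.6018, 0.1521, 0.0608]
tool_rot: [0.001, 0.707, 0.707, 0.001]
contact_force: [-0.2, 0.4, -0.6]
gripper_width: 0.58
grasp_force: 62.4
```

Emit:
move_arm(rows=[[0,0,0.2,0,0,0,-1],[0,0,0,0,0,0,-1],[0,0,0,0,0,0,-1]])

```text
time: 30.8
tool_pos: [0.6008, 0.1522, 0.0572]
tool_rot: [0.0, 0.707, 0.707, 0.0]
contact_force: [0.2, -0.4, -1.6]
gripper_width: 0.585
grasp_force: 62.4
```

Emit:
move_arm(rows=[[0,0,0.2,0,0,0,-1],[0,0,0,0,0,0,-1],[0,0,0,0,0,0,-1]])

```text
time: 31.05
tool_pos: [0.6002, 0.1521, 0.0543]
tool_rot: [-0.0, 0.707, 0.707, -0.0]
contact_force: [-0.3, 0.4, -0.8]
gripper_width: 0.583
grasp_force: 62.4
```

Emit:
move_arm(rows=[[0,0,0.15,0,0,0,-1],[0,0,0,0,0,0,-1],[0,0,0,0,0,0,-1]])

```text
time: 31.3
tool_pos: [0.6006, 0.1522, 0.0533]
tool_rot: [0.0, 0.707, 0.707, 0.0]
contact_force: [-0.5, 0.4, 1.8]
gripper_width: 0.583
grasp_force: 62.7
```

Emit:
move_arm(rows=[[0,0,0,0,0,0,-0.2],[0,0,0,0,0,0,0.2],[0,0,0,0,0,0,0.6],[0,0,0,0,0,0,1],[0,0,0,0,0,0,1],[0,0,0,0,0,0,1],[0,0,-1,0,0,0,1],[0,0,-3,0,0,0,1],[0,0,-4,0,0,0,1],[0,0,-4,0,0,0,1],[0,0,-4,0,0,0,1],[0,-3,0,0,0,0,1],[0,-3,0,0,0,0,1],[0,-3,0,0,0,0,1],[0,-3,0,0,0,0,1],[0,-3,0,0,0,0,1],[0,-3,0,0,0,0,1],[0,0,0,0,0,0,1]])

```text
time: 32.8
tool_pos: [0.4166, 0.1523, 0.2131]
tool_rot: [-0.0, 0.707, 0.708, -0.0]
contact_force: [1.7, -0.1, -0.5]
gripper_width: 1.002
grasp_force: 0.0
```

```bash
python3 - <<'E'
from h import *
f=shot("side","s12");g=shot("scene","c12")
a=cv2.resize(f["img"][100:290,140:290],None,fx=2,fy=2,interpolation=2);b=cv2.resize(g["img"][130:265,110:400],None,fx=2.7,fy=2.7,interpolation=2)
o=np.zeros((600,800,3),np.uint8);o[:364,:783]=b[:364]
o2=cv2.resize(f["img"][100:290,140:290],None,fx=1.24,fy=1.24);o[364:599,:186]=o2[:235]
w=cv2.resize(g["img"][185:250,110:340],None,fx=2.6,fy=2.6,interpolation=2);o[365:534,190:788]=w
cv2.imwrite("pics/final.png",o)
E
```

```text
(no output)
```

View pics/final.png

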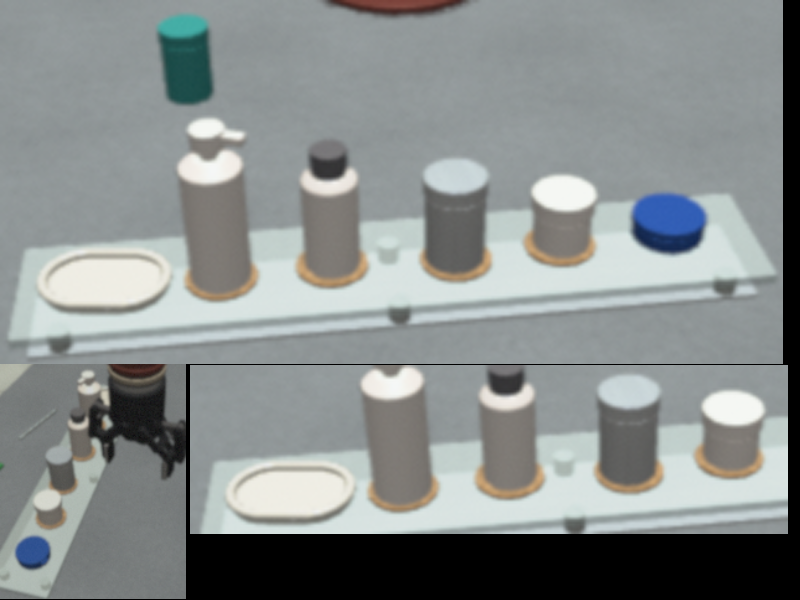

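The final view shows all four upright with cork showing round each base: pump (220,280), bottle (332,267), canister (457,263) and pot (561,245). The tray and pill box haven't moved, and the arm is clear.

```bash
python3 -c "
from plant import manip;print(manip.job_done())"
```

```text
the job is handed in; nothing more can be done
None
```

The job is handed in: by the final camera view, pump, bottle, canister and pot stand upright and centred on pads d, c, b and a, running from the tray to the pill box, with the tray and pill box unmoved; the arm finished at about 33 s.

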